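# Clamp a row of paint tins with the guarded lever

## Robot

A 6-joint arm with a two-finger parallel gripper is mounted at the origin on the work surface. World frame = base frame: x ahead of the robot, y to its left, z up, the work surface at z = 0. Lengths are in m, angles in rad, forces in N, time in s.
With the tool pointing down it reaches from about 0.35 to 0.975 m from the base axis. Payload 4.9 kg.
Tool frame: the origin (TCP) lies between the finger pads; the fingertips stand 22 mm ahead of it and the grasp point (between the pads) lies 3 mm ahead of it; z points along the fingers, y is the line along which they close (so a half turn about z gives the same grasp; the last joint's range is limited). The gripper opens to 85 mm and grips with 20 to 120 N. Pads are 22 mm wide; open, the fingers measure 114 mm over their backs; the gripper's body (76 mm by 85 mm) begins 54 mm behind the grasp point. The pads swing forward as they close: fully open they stand 13 mm farther back than shut.
Start: joints at [1.034, 0.053, 1.613, -0, 1.476, -0.119], TCP at [0.254, 0.571, 0.253] pointing down, gripper open.
Joint ranges: [-3.01, 3.01], [-1.01, 2.22], [0.06, 2.58], [-1.02, 4.17], [0.09, 2.62], [-3.14, 3.14]. Speed limits (rad/s): [2.57, 2.57, 3.14, 3.14, 3.14, 3.14].

## Interface

Orientations are given as a unit quaternion [w, x, y, z].
In Python, from plant import state, grab_frame, get_calibration, job_done, recognise, regions_of gives the robot as it stands.
- The arm moves only by the tool apply_moves, never from a script. Its argument "targets" is a list of rows, each an object with "translation": the shift along the tool's x, y, z normalised to -1 to 1, where 1 is 100 mm, a list of three; "twist": the turn about the tool's z normalised to -1 to 1, where 1 is 0.1 rad; "hand": the opening, from 0 (shut) to 1 (fully open). A call has 1 to 8 rows; each row shifts and turns the commanded pose from where the row before left it, along the tool's axes as they then stand; what a row does not reach is not made up. A row lasts 1/10 s, in which the tool goes at most 50 mm and 8.59 degrees, less where a joint would pass 70% of its speed; a pose out of reach is approached as far as the arm can. A call with a number of a shift or a turn outside -1 to 1 is refused whole. A call with a gripper value outside its range is refused whole. The fingers move at their own pace and stop on an object; the grip force is fixed at half the most. Time passes only in rows, so rows that do not move let the fingers close. It gives the time, the measured TCP pose, the force, the opening and the grip force at its end, in the units of the state.
- state(): the state, without advancing time (a new reading comes with each control period).
- grab_frame(name): name is "scene" or "top" or "wrist"; returns the picture (400x640x3 uint8, red, green, blue); there is no depth.
- get_calibration(name): a dict with "camera_matrix" (3x3 intrinsics, pixels), "pose" (4x4, takes a point from camera to world coordinates). Camera axes: x right, y up, looking along -z (the intrinsics and any distortion apply to the point x, -y, -z); pixel columns grow to the right and rows downward; lengths in m; the calibration is good to about 2 mm. A picture is of the moment at which its call begins: read the wrist's pose just before it. get_calibration takes no time and is no camera call; for the wrist camera it gives the pose at the moment of the call.
- job_done(): hands the job in; it is judged then, once.
Trained networks look in the newest picture that a camera, given by its name, has taken for a name from the list of things; names that differ only in an ending like _2 or _b are one class to them, and where a whole thing is asked for, a point or a joint stands for the part that bears it (a point fixed in the world has none). Each returns a list of dicts, best first, with "score" (0 to 1); they miss things now and then, are a little off and sometimes report something else, mostly with a low value. They report only what shows in the picture. A call takes as long as a camera call. They do not tell look-alikes from the thing itself.
- recognise(camera, query): "point" ([x, y, z] in m, in world coordinates, good to about 4 mm: the middle of the surface that is visible of it).
- regions_of(camera, query): "pixels" (400x640 bool, what is visible of it).
The state is a dict: "time": time; "joint_pos": joint angles; "joint_vel": joint speeds; "joint_efforts": joint torques, N m; "tool_pos": TCP position; "tool_rot": TCP orientation; "contact_force": force on the tool from outside, world axes, zero at the start; "ft_torque": the same for the moment, N m; "gripper_width": opening from 0.0 (shut) to 1.0 (fully open); "grasp_force": force on a finger pad.
Only numpy, scipy, OpenCV 4.12 (cv2) and the standard library are available. Lean on these libraries where they do the work, as an engineer would, in place of code of your own. Each camera call takes 0.05 s, during which the arm holds its last target. There are 200 camera calls.

## Task

Stand the two loose paint tins (green and orange) upright on the two empty yellow-ringed places of the tin clamp, making one neat row with the blue tin already there, and let go of them. Then flip the red safety catch right over, outwards, away from the row; only after that pull the clamp's black bar lever towards the robot, fully to its stop, so that the jaw clamps all three tins, and finish while still holding it there (it springs back if released). Leave the jar, the tape roll and the brush pot where they are.

Things in the scene. Friction and masses are not known exactly. Their poses are not given: they have to be found in the camera images.
- clamp: The tin clamp, fixed to the table: blue bed 180 (x) by 400 (y) by 20 mm thick, centred at x = 0, y = -20. Origin on the table; x points away from the robot, y along the row, z up. Three ringed places (68 mm rings) at x = 30 and y = -25 (blue tin), 50 and 125 mm. Steel fence behind the row at x = 66 to 78, its top 36 mm above the table.
- place_mid (a point): Middle of the middle place, on the bed's top (20 mm above the table). Axes as the clamp.
- place_end (a point): Middle of the end place, farthest from the lever, on the bed's top. Axes as the clamp.
- tin_a_centre (a point): Green-labelled closed tin, loose on the table, upright, 60 mm diameter, 75 mm tall, about 0.25 kg; this point is its centre, 37.5 mm above its base.
- tin_b_centre (a point): Orange-labelled closed tin, loose on the table, the same size; this point is its centre.
- tin_c_centre (a point): Blue-labelled closed tin, the same size, already standing in the clamp at the place nearest the lever; its centre.
- catch (a joint): Red safety catch, rad: 0 (up to 0.08 at the start) upright and blocking the lever, 1.5 flipped right over outwards and lying level. It hinges about a line along the clamp's x and flips towards the clamp's -y, off the bed. About 1 N moves it and it stays where it is left.
- catch_head (a point): Middle of the catch's head, a red block 36 (x) by 34 (y) by 40 mm high, 50 mm from the hinge line (axes as the clamp's when upright). Its inner side is clear for a finger, above the housing.
- catch_hinge (a point): Point on the catch's hinge line, 95 mm above the table, at x = 0, y = -200 mm of the clamp; the upright catch reaches 70 mm above it.
- lever (a joint): Lever angle, rad: 0 at rest, leaning 0.5 rad away from the robot (to the clamp's +x); 0.9 at its stop, leaning 0.4 rad towards the robot. A spring pulls it back (2 N at the bar at rest, about 5 N at the stop, plus some 3 N of clamping). It drives the jaw 29 mm to the fence, the last 5 mm sprung on the tins. The upright catch blocks it after about 0.1 rad.
- lever_bar (a point): Middle of the lever's black grip bar: 18 mm diameter, 110 mm long, along the clamp's y, 150 mm from the lever's hinge line, held between two steel arms 100 mm apart. Below it lies only the housing, over 100 mm lower.
- lever_hinge (a point): Point on the lever's hinge line (along the clamp's y), 75 mm above the table, at x = 0, y = -135 mm of the clamp. The blue housing about it is 120 (x) by 66 (y) mm, its top 95 mm above the table.
- jaw: The rubber jaw bar before the row, 235 mm long, 10 mm thick (x = -28 to -18 of the clamp when open, so 84 mm lie between it and the fence), its top 36 mm above the table, driven by the lever; its origin coincides with the clamp's when open.
- jar: Amber jar with a black cap, 58 mm diameter, 100 mm tall, to be left alone; origin at the middle of its underside.
- tape: Yellow tape roll, 110 mm outside diameter, 36 mm high, lying flat, to be left alone; origin at the middle of its underside.
- brush_pot_centre (a point): White pot with brushes, 90 mm diameter, 110 mm tall (brushes to 185 mm), to be left alone; its middle, 55 mm up.
Mind the look-alikes: they are no part of the job. What is shaped like the part that bears tin_b_centre but purple is not meant.

How it is judged:
On the way, in this order (a step that is already met when the one before it is completed fails the run):
1. the three tins stand in a row on their places, let go, the lever at rest and the catch still shut (((horizontal distance between tin_a_centre and place_mid below 0.018 m and horizontal distance between tin_b_centre and place_end below 0.018 m) or (horizontal distance between tin_b_centre and place_mid below 0.018 m and horizontal distance between tin_a_centre and place_end below 0.018 m)) and y of tin_c_centre in the frame of clamp between -0.043 and -0.007 m and x of tin_c_centre in the frame of clamp between 0.01 and 0.05 m and angle between each of tin_a_centre, tin_b_centre, tin_c_centre's own z axis and vertical below 0.1 rad and z of tin_a_centre in the frame of clamp between 0.0505 and 0.0645 m and z of tin_b_centre in the frame of clamp between 0.0505 and 0.0645 m and z of tin_c_centre in the frame of clamp between 0.0505 and 0.0645 m and contact force between the fingers and tin_a below 0.1 N and contact force between the fingers and tin_b below 0.1 N and contact force between the fingers and tin_c below 0.1 N and value of joint lever below 0.12 rad and value of joint catch below 0.5 rad), for 0.2 s.
2. the catch is flipped over, the lever still at rest (value of joint catch above 1 rad and value of joint lever below 0.12 rad), for 0.2 s.
3. the lever is pulled and held to its stop, clamping the tins (value of joint lever above 0.78 rad and value of joint catch above 1 rad and contact force between jaw and tin_a above 0.7 N and contact force between jaw and tin_b above 0.7 N and contact force between jaw and tin_c above 0.7 N and contact force between the fingers and lever above 1 N), for 0.5 s.
At the end, for the whole second after the job is handed in: All three tins upright within 18 mm of their places, let go; catch past 1.0 rad; fingers hold the lever still beyond 0.78 rad (stop 0.9), jaw pressing each tin over 0.7 N; jar, tape and brush pot within 25 mm of their starts (all of step 3 and ((horizontal distance between tin_a_centre and place_mid below 0.018 m and horizontal distance between tin_b_centre and place_end below 0.018 m) or (horizontal distance between tin_b_centre and place_mid below 0.018 m and horizontal distance between tin_a_centre and place_end below 0.018 m)) and y of tin_c_centre in the frame of clamp between -0.043 and -0.007 m and x of tin_c_centre in the frame of clamp between 0.01 and 0.05 m and angle between each of tin_a_centre, tin_b_centre, tin_c_centre's own z axis and vertical below 0.1 rad and z of tin_a_centre in the frame of clamp between 0.0505 and 0.0645 m and z of tin_b_centre in the frame of clamp between 0.0505 and 0.0645 m and z of tin_c_centre in the frame of clamp between 0.0505 and 0.0645 m and contact force between the fingers and tin_a below 0.1 N and contact force between the fingers and tin_b below 0.1 N and contact force between the fingers and tin_c below 0.1 N and velocity of joint lever between -0.2 and 0.2 rad/s and distance of each of jar, tape, brush_pot_centre from where it was at the start of the episode below 0.025 m); the arm keeps its last pose, push and grip.
It fails at once if the lever is forced while the catch is shut (value of joint lever above 0.15 rad and value of joint catch below 0.7 rad).
It fails at once if the jar is knocked over or shoved (distance of jar from where it was at the start of the episode above 0.04 m or angle between jar's own z axis and vertical above 0.4 rad).
It fails at once if the tape is knocked over or shoved (distance of tape from where it was at the start of the episode above 0.04 m or angle between tape's own z axis and vertical above 0.4 rad).
It fails at once if the brush pot is knocked over or shoved (distance of brush_pot_centre from where it was at the start of the episode above 0.04 m or angle between brush_pot_centre's own z axis and vertical above 0.4 rad).
It also fails if it takes over 66 s, if anything falls off the work surface, if the arm or the gripper's body presses on something with over 40 N, if the wrist force passes 120 N, or if a joint passes its speed limit or range.

## Working session

There is one attempt and no reset: what is moved stays moved. The work goes in short steps, Python scripts to look and compute and a tool call to move; the robot and the scene stay as the last step left them, time stands still between calls to the robot, and variables do not carry over. Pictures are saved under pics/ and viewed, at most 10 in all, crops included, and the job is handed in when it is done.

Besides the shell and the picture viewer there is one more tool, called after "Call:" by a JSON object that holds its "method" and its "body", one argument or row to a line. apply_moves: Moves the arm, as the interface text tells. Its arguments: {"type":"object","properties":{"targets":{"type":"array"}},"required":["targets"]}

```bash
mkdir -p pics
python3 - <<'E'
from plant import *
import cv2,numpy as np
s=state();print(s['time'],s['tool_pos'],s['tool_rot'],s['contact_force'])
ims=[]
for c in ['scene','top']:
    im=grab_frame(c); cv2.imwrite(f'pics/{c}0.png',im[...,::-1])
    for q in ['clamp','tin_a_centre','tin_b_centre','tin_c_centre','catch','catch_head','lever','lever_bar','jaw','jar','tape','brush_pot_centre']:
        try: print(c,q,[(np.round(r['point'],3).tolist(),round(r['score'],2)) for r in recognise(c,q)][:5])
        except Exception as e: print(c,q,e)
print(state()['time'])
E
```

```text
0.0 [0.25332844 0.5707413  0.25208382] [-3.06431260e-04  2.07414139e-01  9.78252718e-01 -9.49175437e-04] [ 0.45286272  0.14629121 -0.52855134]
scene clamp [([0.559, -0.114, 0.023], 0.92), ([0.567, -0.102, 0.08], 0.28)]
scene tin_a_centre [([0.587, 0.244, 0.062], 0.66)]
scene tin_b_centre [([0.507, 0.367, 0.061], 0.63), ([0.538, 0.486, 0.067], 0.6)]
scene tin_c_centre [([0.569, -0.101, 0.08], 0.62)]
scene catch [([0.532, -0.275, 0.167], 0.52)]
scene catch_head [([0.531, -0.273, 0.164], 0.51)]
scene lever [([0.6, -0.217, 0.206], 0.59), ([0.442, 0.252, 0.076], 0.59), ([0.506, 0.368, 0.061], 0.32)]
scene lever_bar [([0.598, -0.216, 0.206], 0.55)]
scene jaw [([0.497, -0.013, 0.032], 0.9)]
scene jar []
scene tape [([0.746, 0.182, 0.037], 0.61)]
scene brush_pot_centre [([0.784, -0.085, 0.088], 0.84), ([0.599, -0.218, 0.205], 0.29)]
top clamp [([0.781, -0.093, 0.076], 0.62), ([0.52, -0.125, 0.021], 0.59)]
top tin_a_centre [([0.563, 0.241, 0.075], 0.82)]
top tin_b_centre [([0.486, 0.368, 0.076], 0.74), ([0.511, 0.478, 0.076], 0.64)]
top tin_c_centre [([0.549, -0.11, 0.098], 0.71), ([0.562, 0.242, 0.078], 0.5), ([0.591, -0.226, 0.207], 0.43)]
top catch [([0.53, -0.277, 0.162], 0.45)]
top catch_head [([0.533, -0.275, 0.164], 0.73), ([0.78, -0.092, 0.078], 0.47), ([0.589, -0.223, 0.205], 0.35), ([0.422, 0.242, 0.097], 0.17)]
top lever [([0.59, -0.214, 0.205], 0.87)]
top lever_bar [([0.593, -0.227, 0.209], 0.81), ([0.519, -0.123, 0.019], 0.21)]
top jaw [([0.496, -0.048, 0.035], 0.54)]
top jar [([0.423, 0.243, 0.102], 0.8), ([0.486, 0.365, 0.076], 0.31)]
top tape [([0.732, 0.176, 0.037], 0.75)]
top brush_pot_centre [([0.779, -0.091, 0.079], 0.97)]
1.3
```

View pics/top0.png

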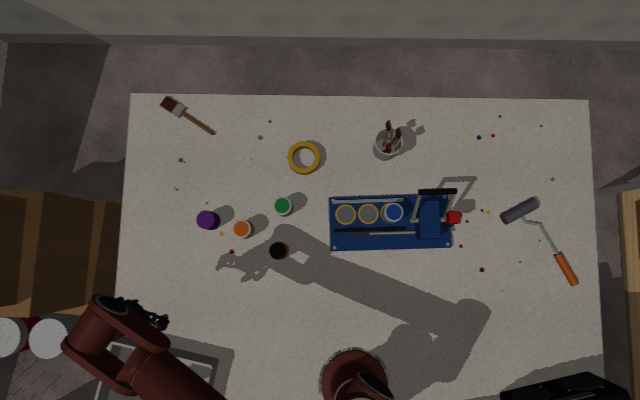

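View pics/scene0.png

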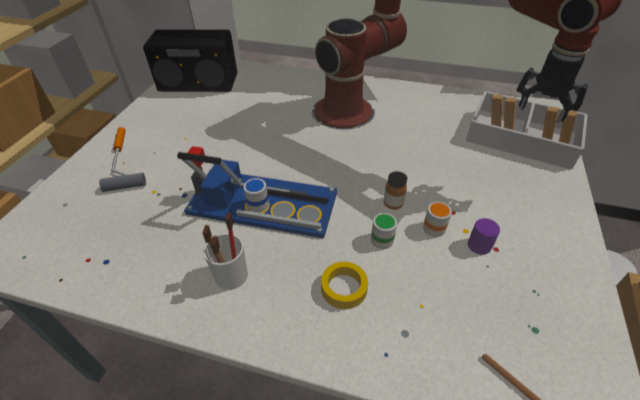

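The top view shows green at (283,206), orange (243,229), the purple look-alike (208,220), jar (278,250), blue tin (394,212), empty rings (368,213) and (345,214), bar (437,191) and catch (454,217). The scene view agrees with this. Next I'll measure precisely.

```bash
cat > h.py <<'E'
from plant import *
import cv2,numpy as np
from scipy.spatial.transform import Rotation as R
def ray(c,uv,z,cal=None):
    cal=cal or get_calibration(c);K=np.array(cal['camera_matrix']);T=np.array(cal['pose'])
    uv=np.atleast_2d(uv).astype(float)
    d=np.c_[(uv[:,0]-K[0,2])/K[0,0],-(uv[:,1]-K[1,2])/K[1,1],-np.ones(len(uv))]@T[:3,:3].T
    return T[:3,3]+d*((z-T[2,3])/d[:,2])[:,None]
def blobs(im,lo,hi,box=None,amin=10):
    hsv=cv2.cvtColor(im,cv2.COLOR_RGB2HSV);m=cv2.inRange(hsv,np.array(lo),np.array(hi))
    if box is not None:
        k=np.zeros_like(m);x0,y0,x1,y1=box;k[y0:y1,x0:x1]=255;m&=k
    n,l,st,ce=cv2.connectedComponentsWithStats(m)
    return [(st[i,4],ce[i].round(1).tolist(),st[i,:4].tolist()) for i in range(1,n) if st[i,4]>=amin],m
def pose():
    s=state();q=s['tool_rot'];r=R.from_quat([q[1],q[2],q[3],q[0]]);return s,np.array(s['tool_pos']),r
def plan(target,yaw=None):
    """offset to target TCP in tool axes (units of 100 mm), plus twist needed (rad) so tool y lies along world angle yaw"""
    s,p,r=pose();d=r.inv().apply(np.array(target)-p)*10
    print('tool mm/100',d.round(3),'dist',np.linalg.norm(d).round(3))
    y=r.as_matrix()[:,1];a=np.arctan2(y[1],y[0])
    if yaw is not None:
        e=(yaw-a+np.pi/2)%np.pi-np.pi/2;print('world yaw err',e.round(3),'tool twist units',(-e*10).round(2))
    print('tool y world angle',a.round(3),'x axis',r.as_matrix()[:,0].round(2),'z',r.as_matrix()[:,2].round(3))
E
python3 - <<'E'
from h import *
im=grab_frame('top')
print('cam',np.round(get_calibration('top')['pose'],3).tolist())
for n,lo,hi,box,z in [('green',(45,80,40),(85,255,255),(265,185,305,225),.075),('orange',(5,120,80),(20,255,255),(225,212,262,245),.075),('blue',(100,120,60),(125,255,255),(386,203,402,221),.095),('rings',(18,60,60),(35,255,255),(330,198,410,230),.02),('red',(0,150,60),(6,255,255),(435,200,470,235),.165),('bed',(105,120,30),(125,255,255),(320,180,465,262),.02)]:
    b,m=blobs(im,lo,hi,box)
    for x in b: print(n,x,ray('top',x[1],z)[0].round(4), ray('top',[x[2][0]+x[2][2]/2-.5,x[2][1]+x[2][3]/2-.5],z)[0].round(4))
for q in ['tin_a_centre','tin_b_centre','tin_c_centre','jaw','lever_bar','catch_head','clamp']:
    for g in regions_of('top',q)[:2]:
        m=np.uint8(g['pixels']);ct=max(cv2.findContours(m,0,1)[0],key=cv2.contourArea)
        z={'j':.036,'t':.075,'l':.205,'c':.02}[q[0]]
        rr=cv2.minAreaRect(ct);print(q,round(g['score'],2),np.round(rr[0],1),np.round(rr[1],1),round(rr[2],1),ray('top',rr[0],z)[0].round(4))
s=cv2.resize(im[180:265,200:470],None,fx=2.9,fy=2.9,interpolation=cv2.INTER_CUBIC);cv2.imwrite('pics/crop.png',s[...,::-1])
E
```

```text
cam [[0.02, 0.993, -0.119, 0.424], [-1.0, 0.019, -0.016, 0.084], [-0.014, 0.12, 0.993, 1.402], [0.0, 0.0, 0.0, 1.0]]
green (np.int32(177), [281.7, 205.1], [275, 198, 15, 15]) [0.5668 0.2411 0.075 ] [0.5671 0.2401 0.075 ]
orange (np.int32(181), [240.9, 228.1], [234, 221, 15, 15]) [0.4905 0.3691 0.075 ] [0.4908 0.3688 0.075 ]
blue (np.int32(181), [393.4, 211.7], [386, 204, 15, 16]) [ 0.5504 -0.1136  0.095 ] [ 0.5511 -0.1124  0.095 ]
rings (np.int32(29), [383.8, 207.8], [381, 203, 10, 14]) [ 0.5701 -0.0931  0.02  ] [ 0.5645 -0.0987  0.02  ]
rings (np.int32(119), [345.3, 214.0], [336, 204, 20, 21]) [0.5469 0.0347 0.02  ] [0.5469 0.034  0.02  ]
rings (np.int32(117), [367.8, 213.4], [358, 204, 20, 20]) [ 0.5504 -0.04    0.02  ] [ 0.55  -0.039  0.02 ]
red (np.int32(165), [452.7, 217.2], [446, 211, 14, 13]) [ 0.5307 -0.2785  0.165 ] [ 0.5313 -0.2779  0.165 ]
bed (np.int32(4017), [395.7, 226.0], [329, 194, 122, 57]) [ 0.5103 -0.1326  0.02  ] [ 0.5231 -0.1121  0.02  ]
bed (np.int32(51), [356.7, 205.6], [349, 203, 17, 9]) [ 0.5758 -0.0029  0.02  ] [ 0.5711 -0.0039  0.02  ]
bed (np.int32(181), [393.4, 211.7], [386, 204, 15, 16]) [ 0.5577 -0.125   0.02  ] [ 0.5583 -0.1236  0.02  ]
tin_a_centre 0.67 [283.5 206.5] [19. 19.] 90.0 [0.5624 0.2352 0.075 ]
tin_b_centre 0.68 [243.5 229. ] [18. 21.] 90.0 [0.4878 0.3607 0.075 ]
tin_b_centre 0.55 [208.  219.5] [17. 22.] 90.0 [0.5159 0.4761 0.075 ]
tin_c_centre 0.91 [392.5 212.5] [18.4 21.2] 45.0 [ 0.5498 -0.1138  0.075 ]
jaw 0.79 [369.5 229.1] [ 2.8 69. ] 88.6 [ 0.4975 -0.0446  0.036 ]
catch_head 0.46 [453. 217.] [14. 14.] 90.0 [ 0.5438 -0.322   0.02  ]
clamp 0.6 [394.4 219.2] [ 60.5 131.6] 87.5 [ 0.5328 -0.1283  0.02  ]
```

View pics/crop.png

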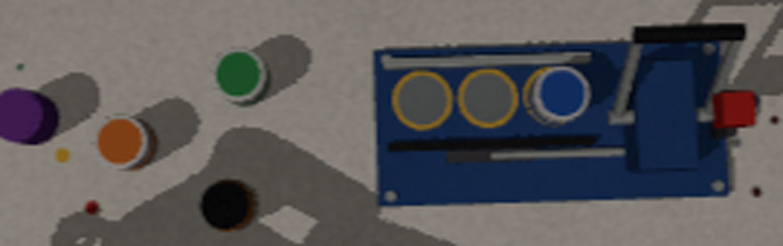

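The crop confirms the layout and gives clamp yaw ≈ 0.047 rad, origin ≈ (0.523, -0.091). The jaw, blue tin and bar positions agree with that. I'll grip the tins across the clamp's x, so first I turn the hand.

Call:
{"method": "apply_moves", "body": {
  "targets": [
    {"translation": [0, 0, 0], "twist": 1, "hand": 1},
    {"translation": [0, 0, 0], "twist": 1, "hand": 1},
    {"translation": [0, 0, 0], "twist": 1, "hand": 1},
    {"translation": [0, 0, 0], "twist": 1, "hand": 1},
    {"translation": [0, 0, 0], "twist": 1, "hand": 1},
    {"translation": [0, 0, 0], "twist": 1, "hand": 1},
    {"translation": [0, 0, 0], "twist": 1, "hand": 1},
    {"translation": [0, 0, 0], "twist": 1, "hand": 1}
  ]
}}

```text
time: 2.5
tool_pos: [0.2536, 0.5712, 0.2533]
tool_rot: [-0.0, 0.574, 0.819, 0.0]
contact_force: [0.0, 0.2, -0.1]
gripper_width: 0.997
grasp_force: 0.0
```

Call:
{"method": "apply_moves", "body": {
  "targets": [
    {"translation": [0, 0, 0], "twist": 1, "hand": 1},
    {"translation": [0, 0, 0], "twist": 1, "hand": 1},
    {"translation": [0, 0, 0], "twist": 1, "hand": 1},
    {"translation": [0, 0, 0], "twist": 0, "hand": 1}
  ]
}}

```text
time: 2.9
tool_pos: [0.2536, 0.5712, 0.2533]
tool_rot: [-0.0, 0.688, 0.726, 0.0]
contact_force: [0.1, -0.2, 0.7]
gripper_width: 1.002
grasp_force: 0.0
```

```bash
python3 -c "
from h import *
plan((.4905,.369,.2),.047);print(state()['joint_pos'])"
```

```text
tool mm/100 [-2.146  2.258  0.533] dist 3.16
world yaw err -0.006 tool twist units 0.06
tool y world angle 0.053 x axis [-0.05  1.    0.  ] z [ 0.  0. -1.]
[1.03403293e+00 5.26800837e-02 1.61289276e+00 3.25617826e-06
 1.47600121e+00 9.80791421e-01]
```

Call:
{"method": "apply_moves", "body": {
  "targets": [
    {"translation": [-0.27, 0.28, 0.066], "twist": 0, "hand": 1},
    {"translation": [-0.27, 0.28, 0.066], "twist": 0, "hand": 1},
    {"translation": [-0.27, 0.28, 0.066], "twist": 0, "hand": 1},
    {"translation": [-0.27, 0.28, 0.066], "twist": 0, "hand": 1},
    {"translation": [-0.27, 0.28, 0.066], "twist": 0, "hand": 1},
    {"translation": [-0.27, 0.28, 0.066], "twist": 0, "hand": 1},
    {"translation": [-0.27, 0.28, 0.066], "twist": 0, "hand": 1},
    {"translation": [-0.25, 0.28, 0.066], "twist": 0, "hand": 1}
  ]
}}

```text
time: 3.7
tool_pos: [0.4897, 0.3681, 0.2004]
tool_rot: [0.0, 0.687, 0.726, 0.0]
contact_force: [0.3, 0.5, 0.1]
gripper_width: 1.002
grasp_force: 0.0
```

Call:
{"method": "apply_moves", "body": {
  "targets": [
    {"translation": [0, 0, 0], "twist": 0, "hand": 1},
    {"translation": [0, 0, 0], "twist": 0, "hand": 1}
  ]
}}

```text
time: 3.9
tool_pos: [0.4889, 0.3689, 0.2002]
tool_rot: [-0.0, 0.688, 0.726, -0.0]
contact_force: [0.2, 0.3, -0.4]
gripper_width: 0.996
grasp_force: 0.0
```

Run:
```python
from h import *
plan((.4905,.369,.052),.047)
cal=get_calibration('wrist');im=grab_frame('wrist');cv2.imwrite('pics/w1.png',im[...,::-1])
print(np.round(cal['pose'],3).tolist())
b,m=blobs(im,(5,120,60),(20,255,255),None,200)
for x in b: print(x,ray('wrist',x[1],.075,cal)[0].round(4),ray('wrist',[x[2][0]+x[2][2]/2,x[2][1]+x[2][3]/2],.075,cal)[0].round(4))
print([(r['point'],r['score']) for r in recognise('wrist','tin_b_centre')])
```

```text
tool mm/100 [0.    0.017 1.482] dist 1.482
world yaw err -0.006 tool twist units 0.06
tool y world angle 0.053 x axis [-0.05  1.    0.  ] z [-0.001  0.    -1.   ]
[[0.999, -0.05, -0.015, 0.484], [0.052, 0.947, 0.318, 0.45], [-0.002, -0.319, 0.948, 0.32], [0.0, 0.0, 0.0, 1.0]]
(np.int32(3000), [327.7, 191.8], [297, 162, 63, 61]) [0.4886 0.3712 0.075 ] [0.4893 0.3707 0.075 ]
(np.int32(699), [250.4, 290.3], [233, 276, 40, 32]) [0.4265 0.2782 0.075 ] [0.4287 0.2766 0.075 ]
[([0.4889, 0.3756, 0.0771], 0.8), ([0.5159, 0.4865, 0.0706], 0.67), ([0.7235, 0.227, 0.0294], 0.39)]
```

View pics/w1.png

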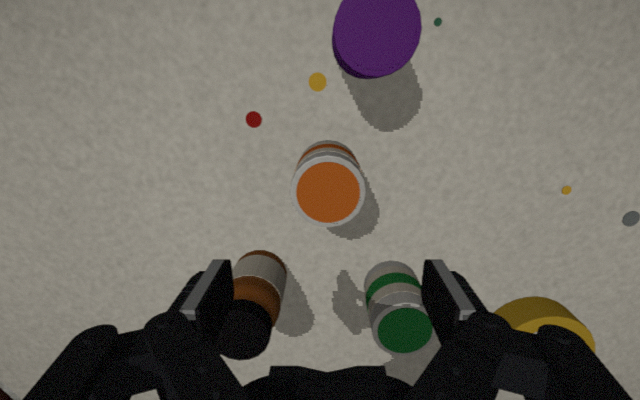

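The wrist picture shows the orange lid at (328,192), which gives (0.489, 0.371), right below the hand. Green is at (405,330), the jar at (245,325) and purple at (378,30), all clear of the fingers.

Call:
{"method": "apply_moves", "body": {
  "targets": [
    {"translation": [0.02, 0, 0.37], "twist": 0, "hand": 1},
    {"translation": [0, 0, 0.37], "twist": 0, "hand": 1},
    {"translation": [0, 0, 0.37], "twist": 0, "hand": 1},
    {"translation": [0, 0, 0.37], "twist": 0, "hand": 1},
    {"translation": [0, 0, 0], "twist": 0, "hand": 1},
    {"translation": [0, 0, 0], "twist": 0, "hand": 0},
    {"translation": [0, 0, 0], "twist": 0, "hand": 0},
    {"translation": [0, 0, 0], "twist": 0, "hand": 0}
  ]
}}

```text
time: 4.8
tool_pos: [0.4902, 0.3728, 0.0559]
tool_rot: [0.001, 0.688, 0.726, 0.003]
contact_force: [0.6, 0.6, 7.7]
gripper_width: 0.691
grasp_force: 65.6
```

Call:
{"method": "apply_moves", "body": {
  "targets": [
    {"translation": [0, 0, 0], "twist": 0, "hand": 0},
    {"translation": [0, 0, 0], "twist": 0, "hand": 0},
    {"translation": [0, 0, 0], "twist": 0, "hand": 0},
    {"translation": [0, 0, -0.1], "twist": 0, "hand": 0},
    {"translation": [0, 0, -0.3], "twist": 0, "hand": 0},
    {"translation": [0, 0, -0.4], "twist": 0, "hand": 0},
    {"translation": [0, 0, -0.4], "twist": 0, "hand": 0},
    {"translation": [0, 0, 0], "twist": 0, "hand": 0}
  ]
}}

```text
time: 5.6
tool_pos: [0.492, 0.3733, 0.181]
tool_rot: [0.002, 0.688, 0.726, 0.007]
contact_force: [1.0, 0.8, -0.5]
gripper_width: 0.691
grasp_force: 65.3
```

Run:
```python
from h import *
print([(r['point'].round(3) if hasattr(r['point'],'round') else r['point'],r['score']) for r in (grab_frame('scene') is not None and recognise('scene','tin_b_centre'))])
plan((.5470,.0347,.185),.047)
plan((.5470,.0347,.074),.047)
```

```text
[([0.5121, 0.3578, 0.1651], 0.83), ([0.4974, -0.0121, 0.0365], 0.73), ([0.5367, 0.4839, 0.0653], 0.57)]
tool mm/100 [-3.394  0.402 -0.112] dist 3.42
world yaw err -0.006 tool twist units 0.06
tool y world angle 0.053 x axis [-0.05  1.    0.  ] z [ 0.002  0.001 -1.   ]
tool mm/100 [-3.395  0.399  0.998] dist 3.561
world yaw err -0.006 tool twist units 0.06
tool y world angle 0.053 x axis [-0.05  1.    0.  ] z [ 0.002  0.001 -1.   ]
```

Orange is gripped (65 N, width 0.69). Carrying it to above the end place.

Call:
{"method": "apply_moves", "body": {
  "targets": [
    {"translation": [-0.42, 0.05, -0.01], "twist": 0, "hand": 0},
    {"translation": [-0.42, 0.05, -0.01], "twist": 0, "hand": 0},
    {"translation": [-0.42, 0.05, 0], "twist": 0, "hand": 0},
    {"translation": [-0.42, 0.05, 0], "twist": 0, "hand": 0},
    {"translation": [-0.42, 0.05, 0], "twist": 0, "hand": 0},
    {"translation": [-0.42, 0.05, 0], "twist": 0, "hand": 0},
    {"translation": [-0.42, 0.05, 0], "twist": 0, "hand": 0},
    {"translation": [-0.42, 0.05, 0], "twist": 0, "hand": 0}
  ]
}}

```text
time: 6.5
tool_pos: [0.5444, 0.0363, 0.1715]
tool_rot: [-0.002, 0.688, 0.726, -0.002]
contact_force: [-0.1, 0.4, -2.6]
gripper_width: 0.693
grasp_force: 65.3
```

Call:
{"method": "apply_moves", "body": {
  "targets": [
    {"translation": [0, 0, 0], "twist": 0, "hand": 0},
    {"translation": [0, 0, 0], "twist": 0, "hand": 0},
    {"translation": [0, 0, 0], "twist": 0, "hand": 0}
  ]
}}

```text
time: 6.8
tool_pos: [0.5451, 0.0387, 0.1728]
tool_rot: [-0.001, 0.688, 0.726, -0.001]
contact_force: [1.1, -0.3, -2.1]
gripper_width: 0.69
grasp_force: 65.3
```

Run:
```python
from h import *
plan((.5470,.0347,.076),.047)
cal=get_calibration('wrist');im=grab_frame('wrist');cv2.imwrite('pics/w2.png',im[...,::-1])
for q in ['tin_b_centre','tin_c_centre','jaw','lever_bar','catch_head']: print(q,[(np.round(r['point'],3),r['score']) for r in recognise('wrist',q)][:2])
b,m=blobs(im,(18,60,60),(35,255,255),None,60)
for x in b: print(x,ray('wrist',x[1],.02,cal)[0].round(4))
```

```text
tool mm/100 [-0.042  0.02   0.967] dist 0.969
world yaw err -0.007 tool twist units 0.07
tool y world angle 0.054 x axis [-0.05  1.    0.  ] z [-0.003  0.001 -1.   ]
tin_b_centre [(array([0.546, 0.053, 0.193]), 0.57)]
tin_c_centre []
jaw [(array([0.494, 0.033, 0.035]), 0.57)]
lever_bar []
catch_head []
(np.int32(7584), [569.7, 50.7], [508, 0, 132, 93]) [0.7217 0.1542 0.02  ]
(np.int32(903), [329.4, 169.6], [290, 148, 79, 55]) [0.5453 0.0521 0.02  ]
```

View pics/w2.png

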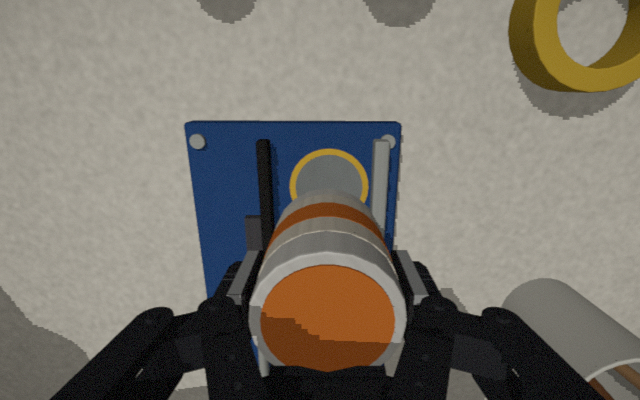

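The picture shows the held orange tin centred at (328,318) and the end ring's upper arc centred near (329,187), between jaw (263) and fence (382). I'll fit the ring.

Run:
```python
from h import *
from scipy.optimize import least_squares
cal=get_calibration('wrist');im=cv2.imread('pics/w2.png')[...,::-1].copy()
b,m=blobs(im,(18,60,60),(35,255,255),(280,140,380,205),60)
v,u=np.nonzero(m);P=ray('wrist',np.c_[u,v],.02,cal)[:,:2]
f=least_squares(lambda p:np.hypot(*(P-p[:2]).T)-p[2],[.546,.035,.034],loss='soft_l1',f_scale=.001);print('ring',f.x.round(4),len(u))
lid,_=blobs(im,(5,120,40),(20,255,255),(240,250,420,400),500)
for x in lid:print(x)
top=state()['tool_pos'][2]-.0559+.075
print('lid rim',ray('wrist',[[251,318],[405,318],[328,264]],top,cal).round(4).tolist())
print('bed corners',ray('wrist',[[186,122],[400,122]],.02,cal).round(4).tolist())
```

```text
ring [0.547  0.0359 0.0314] 903
(np.int32(11445), [327.1, 318.7], [260, 265, 135, 107])
lid rim [[0.5178, 0.0378, 0.1936], [0.5742, 0.0409, 0.1936], [0.5448, 0.0617, 0.1936]]
bed corners [[0.4279, 0.0851, 0.02], [0.602, 0.0945, 0.02]]
```

Call:
{"method": "apply_moves", "body": {
  "targets": [
    {"translation": [-0.03, 0.015, 0.3], "twist": 0, "hand": 0},
    {"translation": [0, 0, 0.3], "twist": 0, "hand": 0},
    {"translation": [0, 0, 0.25], "twist": 0, "hand": 0},
    {"translation": [0, 0, 0], "twist": 0, "hand": 0},
    {"translation": [0, 0, 0], "twist": 0, "hand": 0}
  ]
}}

```text
time: 7.6
tool_pos: [0.5478, 0.0354, 0.0897]
tool_rot: [-0.0, 0.688, 0.726, -0.0]
contact_force: [0.9, -0.7, -1.4]
gripper_width: 0.69
grasp_force: 65.5
```

Call:
{"method": "apply_moves", "body": {
  "targets": [
    {"translation": [0, 0, 0.04], "twist": 0, "hand": 0},
    {"translation": [0, 0, 0.03], "twist": 0, "hand": 0},
    {"translation": [0, 0, 0], "twist": 0, "hand": 0}
  ]
}}

```text
time: 7.9
tool_pos: [0.5483, 0.0351, 0.0832]
tool_rot: [0.0, 0.688, 0.726, 0.0]
contact_force: [0.4, -0.3, -3.1]
gripper_width: 0.69
grasp_force: 65.5
```

Call:
{"method": "apply_moves", "body": {
  "targets": [
    {"translation": [0, 0, 0.04], "twist": 0, "hand": 0},
    {"translation": [0, 0, 0.02], "twist": 0, "hand": 0},
    {"translation": [0, 0, 0], "twist": 0, "hand": 0}
  ]
}}

```text
time: 8.2
tool_pos: [0.5477, 0.0351, 0.0761]
tool_rot: [-0.0, 0.688, 0.726, -0.0]
contact_force: [-0.7, -0.7, -2.9]
gripper_width: 0.686
grasp_force: 65.5
```

Call:
{"method": "apply_moves", "body": {
  "targets": [
    {"translation": [0, 0, 0.02], "twist": 0, "hand": 0},
    {"translation": [0, 0, 0], "twist": 0, "hand": 0}
  ]
}}

```text
time: 8.4
tool_pos: [0.548, 0.035, 0.0759]
tool_rot: [-0.0, 0.688, 0.726, -0.0]
contact_force: [-4.6, 0.4, 6.3]
gripper_width: 0.692
grasp_force: 66.3
```

Call:
{"method": "apply_moves", "body": {
  "targets": [
    {"translation": [0, 0, 0.015], "twist": 0, "hand": 0},
    {"translation": [0, 0, 0], "twist": 0, "hand": 0}
  ]
}}

```text
time: 8.6
tool_pos: [0.548, 0.035, 0.0759]
tool_rot: [-0.001, 0.688, 0.726, -0.001]
contact_force: [-10.4, -0.3, 14.8]
gripper_width: 0.692
grasp_force: 67.1
```

Contact exactly at the expected height. Releasing and rising.

Call:
{"method": "apply_moves", "body": {
  "targets": [
    {"translation": [0, 0, -0.02], "twist": 0, "hand": 0},
    {"translation": [0, 0, 0], "twist": 0, "hand": 1},
    {"translation": [0, 0, 0], "twist": 0, "hand": 1},
    {"translation": [0, 0, 0], "twist": 0, "hand": 1},
    {"translation": [0, 0, 0], "twist": 0, "hand": 1},
    {"translation": [0, 0, -0.3], "twist": 0, "hand": 1},
    {"translation": [0, 0, -0.4], "twist": 0, "hand": 1},
    {"translation": [0, 0, -0.5], "twist": 0, "hand": 1}
  ]
}}

```text
time: 9.4
tool_pos: [0.5463, 0.0351, 0.1939]
tool_rot: [-0.002, 0.688, 0.726, -0.002]
contact_force: [0.7, 0.6, 0.1]
gripper_width: 1.0
grasp_force: 0.0
```

Run:
```python
from h import *
plan((.567,.241,.2),.05)
cal=get_calibration('wrist');im=grab_frame('wrist')
b,m=blobs(im,(5,120,40),(20,255,255),None,300)
for x in b: print(x,ray('wrist',x[1],.095,cal)[0].round(4))
im=grab_frame('top')
b,m=blobs(im,(5,120,80),(20,255,255),(325,195,360,235))
for x in b: print('top',x,ray('top',x[1],.095)[0].round(4))
b,m=blobs(im,(45,80,40),(85,255,255),(265,185,305,225))
for x in b: print('green',x,ray('top',x[1],.075)[0].round(4))
```

```text
tool mm/100 [ 2.045  0.315 -0.062] dist 2.07
world yaw err -0.003 tool twist units 0.03
tool y world angle 0.053 x axis [-0.05  1.    0.  ] z [-0.005  0.    -1.   ]
(np.int32(3539), [330.8, 210.5], [296, 179, 70, 64]) [0.5481 0.0323 0.095 ]
green (np.int32(177), [281.7, 205.1], [275, 198, 15, 15]) [0.5668 0.2411 0.075 ]
```

Orange stands at (0.548, 0.032), within 4 mm of its ring. Now green.

Call:
{"method": "apply_moves", "body": {
  "targets": [
    {"translation": [0.34, 0.05, 0], "twist": 0, "hand": 1},
    {"translation": [0.34, 0.05, 0], "twist": 0, "hand": 1},
    {"translation": [0.34, 0.05, 0], "twist": 0, "hand": 1},
    {"translation": [0.34, 0.05, 0], "twist": 0, "hand": 1},
    {"translation": [0.34, 0.05, 0], "twist": 0, "hand": 1},
    {"translation": [0.34, 0.05, 0], "twist": 0, "hand": 1},
    {"translation": [0, 0, 0], "twist": 0, "hand": 1},
    {"translation": [0, 0, 0], "twist": 0, "hand": 1}
  ]
}}

```text
time: 10.3
tool_pos: [0.5668, 0.2407, 0.1943]
tool_rot: [-0.0, 0.688, 0.726, -0.001]
contact_force: [0.5, 0.0, -1.3]
gripper_width: 1.001
grasp_force: 0.0
```

Run:
```python
from h import *
cal=get_calibration('wrist');im=grab_frame('wrist')
b,m=blobs(im,(45,80,30),(85,255,255),None,300)
for x in b: print(x,ray('wrist',x[1],.075,cal)[0].round(4))
plan((.567,.241,.052),.05)
```

```text
(np.int32(3094), [326.3, 194.0], [295, 164, 64, 61]) [0.5654 0.243  0.075 ]
tool mm/100 [0.011 0.003 1.424] dist 1.424
world yaw err -0.003 tool twist units 0.03
tool y world angle 0.053 x axis [-0.05  1.   -0.  ] z [-0.001 -0.001 -1.   ]
```

Call:
{"method": "apply_moves", "body": {
  "targets": [
    {"translation": [0.02, 0, 0.36], "twist": 0, "hand": 1},
    {"translation": [0, 0, 0.36], "twist": 0, "hand": 1},
    {"translation": [0, 0, 0.36], "twist": 0, "hand": 1},
    {"translation": [0, 0, 0.33], "twist": 0, "hand": 1},
    {"translation": [0, 0, 0], "twist": 0, "hand": 1},
    {"translation": [0, 0, 0], "twist": 0, "hand": 0},
    {"translation": [0, 0, 0], "twist": 0, "hand": 0},
    {"translation": [0, 0, 0], "twist": 0, "hand": 0}
  ]
}}

```text
time: 11.15
tool_pos: [0.5689, 0.2426, 0.057]
tool_rot: [0.001, 0.688, 0.725, 0.002]
contact_force: [2.4, 0.6, 7.5]
gripper_width: 0.691
grasp_force: 65.6
```

Call:
{"method": "apply_moves", "body": {
  "targets": [
    {"translation": [0, 0, 0], "twist": 0, "hand": 0},
    {"translation": [0, 0, 0], "twist": 0, "hand": 0},
    {"translation": [0, 0, 0], "twist": 0, "hand": 0}
  ]
}}

```text
time: 11.45
tool_pos: [0.5689, 0.2427, 0.057]
tool_rot: [0.001, 0.688, 0.726, 0.002]
contact_force: [-0.3, -0.7, 7.3]
gripper_width: 0.69
grasp_force: 65.4
```

Call:
{"method": "apply_moves", "body": {
  "targets": [
    {"translation": [0, 0, -0.1], "twist": 0, "hand": 0},
    {"translation": [0, 0, -0.3], "twist": 0, "hand": 0},
    {"translation": [0, 0, -0.4], "twist": 0, "hand": 0},
    {"translation": [0, 0, -0.45], "twist": 0, "hand": 0},
    {"translation": [0, 0, 0], "twist": 0, "hand": 0},
    {"translation": [0, 0, 0], "twist": 0, "hand": 0}
  ]
}}

```text
time: 12.05
tool_pos: [0.5674, 0.2426, 0.1807]
tool_rot: [0.001, 0.688, 0.726, 0.001]
contact_force: [-0.9, -0.0, -3.4]
gripper_width: 0.685
grasp_force: 65.3
```

Run:
```python
from h import *
plan((.5505,-.0395,.175),.05)
```

```text
tool mm/100 [-2.808 -0.319  0.054] dist 2.827
world yaw err -0.003 tool twist units 0.03
tool y world angle 0.053 x axis [-0.05  1.    0.  ] z [ 0.003  0.001 -1.   ]
```

Call:
{"method": "apply_moves", "body": {
  "targets": [
    {"translation": [-0.4, -0.045, 0], "twist": 0, "hand": 0},
    {"translation": [-0.4, -0.045, 0], "twist": 0, "hand": 0},
    {"translation": [-0.4, -0.045, 0], "twist": 0, "hand": 0},
    {"translation": [-0.4, -0.045, 0], "twist": 0, "hand": 0},
    {"translation": [-0.4, -0.045, 0], "twist": 0, "hand": 0},
    {"translation": [-0.4, -0.045, 0], "twist": 0, "hand": 0},
    {"translation": [-0.4, -0.045, 0], "twist": 0, "hand": 0},
    {"translation": [0, 0, 0], "twist": 0, "hand": 0}
  ]
}}

```text
time: 12.85
tool_pos: [0.5483, -0.0426, 0.176]
tool_rot: [-0.002, 0.69, 0.724, -0.002]
contact_force: [0.2, 0.2, -3.9]
gripper_width: 0.689
grasp_force: 65.5
```

Call:
{"method": "apply_moves", "body": {
  "targets": [
    {"translation": [0, 0, 0], "twist": 0, "hand": 0},
    {"translation": [0, 0, 0], "twist": 0, "hand": 0}
  ]
}}

```text
time: 13.05
tool_pos: [0.5494, -0.038, 0.1772]
tool_rot: [-0.002, 0.688, 0.726, -0.001]
contact_force: [-0.1, 0.2, -1.8]
gripper_width: 0.692
grasp_force: 65.5
```

Run:
```python
from h import *
plan((.5505,-.04,.077),.05)
```

```text
tool mm/100 [-0.022  0.013  1.002] dist 1.003
world yaw err -0.004 tool twist units 0.04
tool y world angle 0.054 x axis [-0.05  1.    0.  ] z [-0.003  0.001 -1.   ]
```

Call:
{"method": "apply_moves", "body": {
  "targets": [
    {"translation": [-0.02, 0.01, 0.3], "twist": 0, "hand": 0},
    {"translation": [0, 0, 0.3], "twist": 0, "hand": 0},
    {"translation": [0, 0, 0.25], "twist": 0, "hand": 0},
    {"translation": [0, 0, 0.07], "twist": 0, "hand": 0},
    {"translation": [0, 0, 0], "twist": 0, "hand": 0},
    {"translation": [0, 0, 0], "twist": 0, "hand": 0}
  ]
}}

```text
time: 13.65
tool_pos: [0.5523, -0.0404, 0.0882]
tool_rot: [0.001, 0.688, 0.726, 0.001]
contact_force: [0.4, -0.4, -2.1]
gripper_width: 0.688
grasp_force: 65.5
```

Call:
{"method": "apply_moves", "body": {
  "targets": [
    {"translation": [0, 0, 0.04], "twist": 0, "hand": 0},
    {"translation": [0, 0, 0], "twist": 0, "hand": 0}
  ]
}}

```text
time: 13.85
tool_pos: [0.5521, -0.0409, 0.084]
tool_rot: [0.001, 0.688, 0.726, 0.0]
contact_force: [0.2, -0.5, -2.7]
gripper_width: 0.688
grasp_force: 65.5
```

Call:
{"method": "apply_moves", "body": {
  "targets": [
    {"translation": [0, 0, 0.03], "twist": 0, "hand": 0},
    {"translation": [0, 0, 0], "twist": 0, "hand": 0}
  ]
}}

```text
time: 14.05
tool_pos: [0.5513, -0.0409, 0.08]
tool_rot: [-0.0, 0.688, 0.726, -0.0]
contact_force: [0.4, -0.6, -3.0]
gripper_width: 0.688
grasp_force: 65.5
```

Call:
{"method": "apply_moves", "body": {
  "targets": [
    {"translation": [0, 0, 0.03], "twist": 0, "hand": 0},
    {"translation": [0, 0, 0], "twist": 0, "hand": 0}
  ]
}}

```text
time: 14.25
tool_pos: [0.5516, -0.041, 0.077]
tool_rot: [0.0, 0.688, 0.726, 0.0]
contact_force: [-0.6, -0.2, -3.3]
gripper_width: 0.69
grasp_force: 65.5
```

Call:
{"method": "apply_moves", "body": {
  "targets": [
    {"translation": [0, 0, 0.015], "twist": 0, "hand": 0},
    {"translation": [0, 0, 0], "twist": 0, "hand": 0}
  ]
}}

```text
time: 14.45
tool_pos: [0.5517, -0.041, 0.077]
tool_rot: [-0.0, 0.688, 0.726, -0.0]
contact_force: [-4.5, -0.2, 6.0]
gripper_width: 0.687
grasp_force: 66.2
```

Call:
{"method": "apply_moves", "body": {
  "targets": [
    {"translation": [0, 0, 0], "twist": 0, "hand": 1},
    {"translation": [0, 0, 0], "twist": 0, "hand": 1},
    {"translation": [0, 0, 0], "twist": 0, "hand": 1},
    {"translation": [0, 0, 0], "twist": 0, "hand": 1},
    {"translation": [0, 0, -0.3], "twist": 0, "hand": 1},
    {"translation": [0, 0, -0.4], "twist": 0, "hand": 1},
    {"translation": [0, 0, -0.5], "twist": 0, "hand": 1},
    {"translation": [0, 0, 0], "twist": 0, "hand": 1}
  ]
}}

```text
time: 15.25
tool_pos: [0.5559, -0.0417, 0.2045]
tool_rot: [0.006, 0.688, 0.726, 0.004]
contact_force: [1.4, -0.2, 0.8]
gripper_width: 1.001
grasp_force: 0.0
```

Run:
```python
from h import *
cal=get_calibration('wrist');im=grab_frame('wrist');cv2.imwrite('pics/w3.png',im[...,::-1])
for n,lo,hi in [('g',(45,80,30),(85,255,255)),('o',(5,120,40),(20,255,255)),('b',(105,120,30),(125,255,255))]:
  b,m=blobs(im,lo,hi,None,300)
  for x in b: print(n,x,ray('wrist',x[1],.095,cal)[0].round(4))
print(state()['tool_pos'],state()['joint_pos'])
```

```text
g (np.int32(3308), [319.0, 197.9], [286, 167, 67, 63]) [ 0.5509 -0.0396  0.095 ]
o (np.int32(4505), [319.3, 94.0], [283, 56, 74, 77]) [0.5478 0.0332 0.095 ]
o (np.int32(1283), [619.9, 319.0], [585, 297, 55, 54]) [ 0.8115 -0.1365  0.095 ]
b (np.int32(31944), [267.3, 182.3], [174, 18, 214, 368]) [ 0.5132 -0.0295  0.095 ]
b (np.int32(362), [350.1, 140.7], [336, 122, 21, 47]) [0.5705 0.0033 0.095 ]
b (np.int32(2501), [312.8, 281.4], [283, 255, 61, 53]) [ 0.5491 -0.1108  0.095 ]
[ 0.55416326 -0.04140431  0.20072453] [-2.08510559e-01 -8.01439109e-02  1.83347123e+00  2.34558059e-05
  1.37866807e+00 -2.61560180e-01]
```

View pics/w3.png

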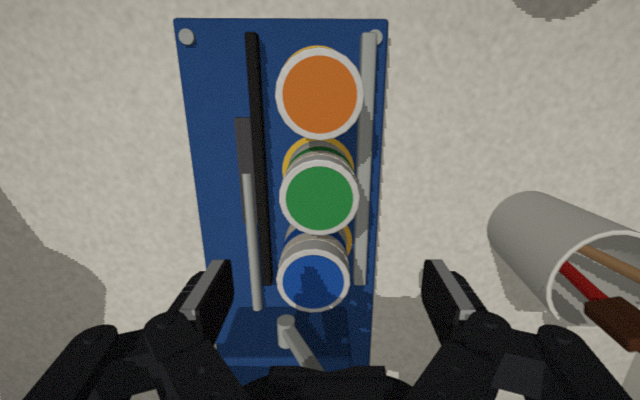

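Orange (320,94), green (319,198) and blue (313,281) stand in one neat row on their rings. Now I close the hand and go over the housing, to the inner side of the catch.

Call:
{"method": "apply_moves", "body": {
  "targets": [
    {"translation": [0, 0, -0.4], "twist": 0, "hand": 0},
    {"translation": [-0.35, -0.08, 0], "twist": 0, "hand": 0},
    {"translation": [-0.35, -0.08, 0], "twist": 0, "hand": 0},
    {"translation": [-0.35, -0.08, 0], "twist": 0, "hand": 0},
    {"translation": [-0.35, -0.08, 0], "twist": 0, "hand": 0},
    {"translation": [-0.35, -0.08, 0], "twist": 0, "hand": 0},
    {"translation": [-0.31, -0.08, 0], "twist": 0, "hand": 0},
    {"translation": [0, 0, 0], "twist": 0, "hand": 0}
  ]
}}

```text
time: 16.1
tool_pos: [0.513, -0.2519, 0.2335]
tool_rot: [-0.001, 0.69, 0.724, -0.001]
contact_force: [0.2, 0.8, -0.0]
gripper_width: 0.004
grasp_force: 0.0
```

Call:
{"method": "apply_moves", "body": {
  "targets": [
    {"translation": [0, 0, 0], "twist": 0, "hand": 0},
    {"translation": [0, 0, 0], "twist": 0, "hand": 0}
  ]
}}

```text
time: 16.3
tool_pos: [0.5142, -0.2481, 0.2344]
tool_rot: [-0.001, 0.688, 0.726, 0.0]
contact_force: [0.3, 0.8, -0.3]
gripper_width: -0.001
grasp_force: 0.0
```

Run:
```python
from h import *
plan((.5165,-.249,.155),.05)
cal=get_calibration('wrist');im=grab_frame('wrist');cv2.imwrite('pics/w4.png',im[...,::-1])
for q in ['catch_head','lever_bar']: print(q,[(np.round(r['point'],3),r['score']) for r in recognise('wrist',q)][:2])
im=grab_frame('scene')
for q in ['catch_head','lever_bar']: print(q,[(np.round(r['point'],3),r['score']) for r in recognise('scene',q)][:2])
b,m=blobs(im,(0,150,60),(6,255,255),(170,130,230,180),20);print(b)
cv2.imwrite('pics/s4.png',cv2.resize(im[100:260,120:360],None,fx=3,fy=3)[...,::-1])
```

```text
tool mm/100 [-0.011  0.023  0.794] dist 0.794
world yaw err -0.004 tool twist units 0.04
tool y world angle 0.054 x axis [-0.05  1.    0.  ] z [-0.001  0.001 -1.   ]
catch_head [(array([ 0.534, -0.269,  0.163]), 0.93)]
lever_bar [(array([ 0.596, -0.217,  0.21 ]), 0.9)]
catch_head [(array([ 0.534, -0.274,  0.164]), 0.61), (array([ 0.577, -0.177,  0.027]), 0.59)]
lever_bar [(array([ 0.598, -0.22 ,  0.206]), 0.86)]
[(np.int32(99), [196.4, 150.6], [188, 147, 16, 8]), (np.int32(28), [197.9, 163.0], [194, 161, 9, 6])]
```

View pics/s4.png

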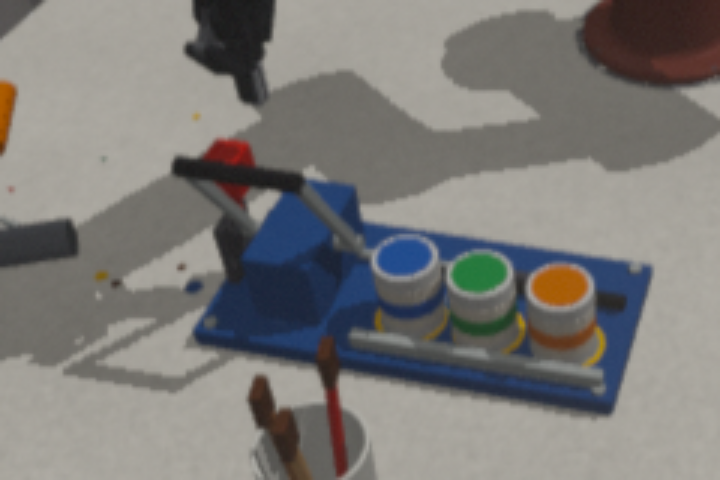

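The row stands neatly, the catch (230,165) is upright, and the fingers are above and inside it. Descending inside the catch.

Call:
{"method": "apply_moves", "body": {
  "targets": [
    {"translation": [0.08, 0.02, 0.1], "twist": 0, "hand": 0},
    {"translation": [0, 0, 0.25], "twist": 0, "hand": 0},
    {"translation": [0, 0, 0.25], "twist": 0, "hand": 0},
    {"translation": [0, 0, 0.15], "twist": 0, "hand": 0},
    {"translation": [0, 0, 0], "twist": 0, "hand": 0},
    {"translation": [0, 0, 0], "twist": 0, "hand": 0}
  ]
}}

```text
time: 17.2
tool_pos: [0.5162, -0.2409, 0.1607]
tool_rot: [0.0, 0.688, 0.726, 0.0]
contact_force: [-0.5, 0.1, 0.0]
gripper_width: 0.0
grasp_force: 0.0
```

Call:
{"method": "apply_moves", "body": {
  "targets": [
    {"translation": [-0.1, 0, 0], "twist": 0, "hand": 0},
    {"translation": [-0.1, 0, 0], "twist": 0, "hand": 0},
    {"translation": [-0.1, 0, 0], "twist": 0, "hand": 0},
    {"translation": [-0.05, 0, 0], "twist": 0, "hand": 0},
    {"translation": [0, 0, 0], "twist": 0, "hand": 0}
  ]
}}

```text
time: 17.7
tool_pos: [0.5181, -0.2775, 0.1611]
tool_rot: [0.001, 0.689, 0.725, -0.0]
contact_force: [0.7, 0.9, 0.5]
gripper_width: -0.002
grasp_force: 0.0
```

Run:
```python
from h import *
im=grab_frame('wrist');im=grab_frame('scene')
for q in ['catch_head','lever_bar']: print(q,[(np.round(r['point'],3),r['score']) for r in recognise('scene',q)][:2])
plan((.5185,-.324,.141),.05)
```

```text
catch_head [(array([ 0.6  , -0.217,  0.206]), 0.46)]
lever_bar [(array([ 0.597, -0.217,  0.206]), 0.8)]
tool mm/100 [-0.483 -0.014  0.187] dist 0.518
world yaw err -0.003 tool twist units 0.03
tool y world angle 0.053 x axis [-0.05  1.    0.  ] z [-0.001  0.001 -1.   ]
```

Call:
{"method": "apply_moves", "body": {
  "targets": [
    {"translation": [-0.1, 0, 0], "twist": 0, "hand": 0},
    {"translation": [-0.1, 0, 0], "twist": 0, "hand": 0},
    {"translation": [-0.1, 0, 0.02], "twist": 0, "hand": 0},
    {"translation": [-0.1, 0, 0.04], "twist": 0, "hand": 0},
    {"translation": [-0.1, 0, 0.06], "twist": 0, "hand": 0},
    {"translation": [0, 0, 0.05], "twist": 0, "hand": 0},
    {"translation": [0, 0, 0], "twist": 0, "hand": 0},
    {"translation": [0, 0, 0], "twist": 0, "hand": 0}
  ]
}}

```text
time: 18.7
tool_pos: [0.5208, -0.3282, 0.1451]
tool_rot: [0.002, 0.688, 0.725, -0.001]
contact_force: [-1.6, -3.6, 4.1]
gripper_width: -0.001
grasp_force: 2.5
```

Run:
```python
from h import *
im=grab_frame('scene');cv2.imwrite('pics/s5.png',cv2.resize(im[100:260,120:360],None,fx=3,fy=3)[...,::-1])
for q in ['catch_head','lever_bar']: print(q,[(np.round(r['point'],3),r['score']) for r in recognise('scene',q)][:2])
plan((.5185,-.324,.141),.05)
```

```text
catch_head [(array([ 0.55 , -0.331,  0.111]), 0.57)]
lever_bar [(array([ 0.598, -0.22 ,  0.209]), 0.91), (array([ 0.579, -0.183,  0.024]), 0.46)]
tool mm/100 [ 0.043 -0.021  0.041] dist 0.063
world yaw err -0.003 tool twist units 0.03
tool y world angle 0.053 x axis [-0.05  1.   -0.  ] z [ 0.001 -0.005 -1.   ]
```

View pics/s5.png

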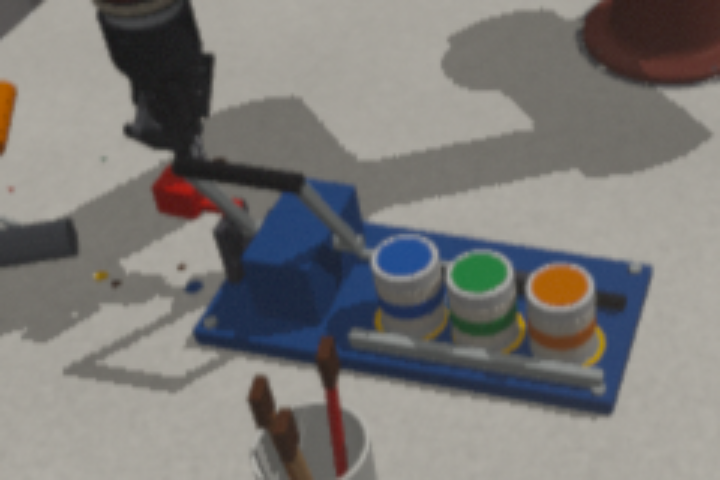

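The catch lies flipped outwards (head at (180,195)), the lever is at rest, and the tins are undisturbed. Next I rise, go over the bar and open partly to hook it.

Call:
{"method": "apply_moves", "body": {
  "targets": [
    {"translation": [0, 0, -0.3], "twist": 0, "hand": 0},
    {"translation": [0, 0, -0.45], "twist": 0, "hand": 0},
    {"translation": [0, 0, -0.45], "twist": 0, "hand": 0.5},
    {"translation": [0.34, 0.28, 0], "twist": 0, "hand": 0.5},
    {"translation": [0.34, 0.28, 0], "twist": 0, "hand": 0.5},
    {"translation": [0.34, 0.28, 0], "twist": 0, "hand": 0.5},
    {"translation": [0, 0, 0], "twist": 0, "hand": 0.5},
    {"translation": [0, 0, 0], "twist": 0, "hand": 0.5}
  ]
}}

```text
time: 19.65
tool_pos: [0.5992, -0.219, 0.2626]
tool_rot: [-0.0, 0.687, 0.726, -0.0]
contact_force: [-0.0, -1.3, -0.5]
gripper_width: 0.498
grasp_force: 0.0
```

Run:
```python
from h import *
im=grab_frame('top')
for q in ['catch_head','lever_bar']: print(q,[(np.round(r['point'],3),r['score']) for r in recognise('top',q)][:2])
im=grab_frame('scene')
for q in ['catch_head','lever_bar']: print(q,[(np.round(r['point'],3),r['score']) for r in recognise('scene',q)][:2])
plan((.600,-.221,.212),.05);print(state()['gripper_width'])
```

```text
catch_head []
lever_bar [(array([ 0.509, -0.073,  0.02 ]), 0.51), (array([ 0.585, -0.182,  0.186]), 0.48)]
catch_head [(array([ 0.547, -0.335,  0.11 ]), 0.48)]
lever_bar [(array([ 0.594, -0.218,  0.206]), 0.81)]
tool mm/100 [-0.004  0.016  0.514] dist 0.514
world yaw err -0.001 tool twist units 0.01
tool y world angle 0.051 x axis [-0.05  1.   -0.  ] z [-0. -0. -1.]
0.49997904084374895
```

Call:
{"method": "apply_moves", "body": {
  "targets": [
    {"translation": [0, 0, 0.12], "twist": 0, "hand": 0.5},
    {"translation": [0, 0, 0.15], "twist": 0, "hand": 0.5},
    {"translation": [0, 0, 0.15], "twist": 0, "hand": 0.5},
    {"translation": [0, 0, 0.08], "twist": 0, "hand": 0.5},
    {"translation": [0, 0, 0], "twist": 0, "hand": 0.5},
    {"translation": [0, 0, 0], "twist": 0, "hand": 0.5}
  ]
}}

```text
time: 20.55
tool_pos: [0.5989, -0.2195, 0.2131]
tool_rot: [-0.0, 0.688, 0.726, -0.0]
contact_force: [-0.0, -0.0, 0.2]
gripper_width: 0.501
grasp_force: 0.0
```

Run:
```python
from h import *
im=grab_frame('wrist');cv2.imwrite('pics/w6.png',im[...,::-1])
plan((.600,-.221,.212),.05)
```

```text
tool mm/100 [-0.014  0.007  0.019] dist 0.025
world yaw err -0.003 tool twist units 0.03
tool y world angle 0.053 x axis [-0.05  1.   -0.  ] z [ 0.001 -0.    -1.   ]
```

View pics/w6.png

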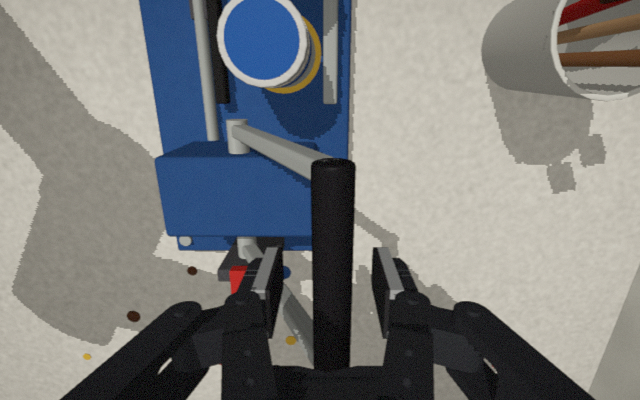

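The bar (332,260) lies between the open fingers. I'll pull it towards the robot along its arc.

Call:
{"method": "apply_moves", "body": {
  "targets": [
    {"translation": [0, -0.1, 0], "twist": 0, "hand": 0.5},
    {"translation": [0, -0.08, -0.035], "twist": 0, "hand": 0.5},
    {"translation": [0, -0.07, -0.03], "twist": 0, "hand": 0.5},
    {"translation": [0, -0.07, -0.025], "twist": 0, "hand": 0.5},
    {"translation": [0, -0.07, -0.025], "twist": 0, "hand": 0.5},
    {"translation": [0, -0.07, -0.02], "twist": 0, "hand": 0.5},
    {"translation": [0, -0.07, -0.02], "twist": 0, "hand": 0.5},
    {"translation": [0, 0, 0], "twist": 0, "hand": 0.5}
  ]
}}

```text
time: 21.4
tool_pos: [0.5461, -0.2228, 0.2309]
tool_rot: [0.002, 0.688, 0.725, 0.0]
contact_force: [4.0, -0.6, 2.8]
gripper_width: 0.496
grasp_force: 2.0
```

Run:
```python
from h import *
im=grab_frame('scene')
for q in ['catch_head','lever_bar']: print(q,[(np.round(r['point'],3),r['score']) for r in recognise('scene',q)][:2])
s=state();print(s['tool_pos'],s['contact_force'])
```

```text
catch_head [(array([ 0.541, -0.328,  0.112]), 0.8)]
lever_bar [(array([0.438, 0.252, 0.072]), 0.74), (array([ 0.55 , -0.204,  0.189]), 0.67)]
[ 0.54620035 -0.22262865  0.22943696] [ 4.46971733 -0.01659145  2.96345408]
```

Hooked, with a 4.5 N spring load. Continuing.

Call:
{"method": "apply_moves", "body": {
  "targets": [
    {"translation": [0, -0.08, -0.01], "twist": 0, "hand": 0.5},
    {"translation": [0, -0.08, -0.005], "twist": 0, "hand": 0.5},
    {"translation": [0, -0.08, 0], "twist": 0, "hand": 0.5},
    {"translation": [0, -0.08, 0.01], "twist": 0, "hand": 0.5},
    {"translation": [0, -0.08, 0.01], "twist": 0, "hand": 0.5},
    {"translation": [0, -0.08, 0.015], "twist": 0, "hand": 0.5},
    {"translation": [0, -0.08, 0.02], "twist": 0, "hand": 0.5},
    {"translation": [0, 0, 0], "twist": 0, "hand": 0.5}
  ]
}}

```text
time: 22.35
tool_pos: [0.4891, -0.2253, 0.2245]
tool_rot: [-0.0, 0.688, 0.725, -0.0]
contact_force: [4.3, 0.1, 2.5]
gripper_width: 0.5
grasp_force: 2.3
```

Call:
{"method": "apply_moves", "body": {
  "targets": [
    {"translation": [0, -0.07, 0.02], "twist": 0, "hand": 0.5},
    {"translation": [0, -0.06, 0.02], "twist": 0, "hand": 0.5},
    {"translation": [0, -0.04, 0.02], "twist": 0, "hand": 0.5},
    {"translation": [0, 0, 0], "twist": 0, "hand": 0.5},
    {"translation": [0, 0, 0], "twist": 0, "hand": 0.5}
  ]
}}

```text
time: 22.85
tool_pos: [0.4731, -0.2263, 0.2188]
tool_rot: [-0.0, 0.688, 0.726, 0.0]
contact_force: [5.2, -0.0, 2.3]
gripper_width: 0.507
grasp_force: 2.5
```

Call:
{"method": "apply_moves", "body": {
  "targets": [
    {"translation": [0, -0.06, 0.02], "twist": 0, "hand": 0.5},
    {"translation": [0, -0.05, 0.02], "twist": 0, "hand": 0.5},
    {"translation": [0, 0, 0], "twist": 0, "hand": 0.5},
    {"translation": [0, 0, 0], "twist": 0, "hand": 0.5}
  ]
}}

```text
time: 23.25
tool_pos: [0.4629, -0.2268, 0.2155]
tool_rot: [0.001, 0.688, 0.726, 0.001]
contact_force: [7.3, 0.0, 3.5]
gripper_width: 0.497
grasp_force: 3.4
```

Call:
{"method": "apply_moves", "body": {
  "targets": [
    {"translation": [0, -0.04, 0.01], "twist": 0, "hand": 0.5},
    {"translation": [0, 0, 0], "twist": 0, "hand": 0.5},
    {"translation": [0, 0, 0], "twist": 0, "hand": 0.5}
  ]
}}

```text
time: 23.55
tool_pos: [0.4591, -0.227, 0.2142]
tool_rot: [0.001, 0.688, 0.726, 0.001]
contact_force: [8.2, 0.6, 3.5]
gripper_width: 0.498
grasp_force: 4.0
```

Call:
{"method": "apply_moves", "body": {
  "targets": [
    {"translation": [0, -0.04, 0.01], "twist": 0, "hand": 0.5},
    {"translation": [0, 0, 0], "twist": 0, "hand": 0.5},
    {"translation": [0, 0, 0], "twist": 0, "hand": 0.5}
  ]
}}

```text
time: 23.85
tool_pos: [0.4575, -0.2271, 0.2136]
tool_rot: [0.004, 0.688, 0.726, 0.003]
contact_force: [18.9, 0.8, -1.1]
gripper_width: 0.501
grasp_force: 9.0
```

Call:
{"method": "apply_moves", "body": {
  "targets": [
    {"translation": [0, -0.03, 0.01], "twist": 0, "hand": 0.5},
    {"translation": [0, 0, 0], "twist": 0, "hand": 0.5},
    {"translation": [0, 0, 0], "twist": 0, "hand": 0.5}
  ]
}}

```text
time: 24.15
tool_pos: [0.4568, -0.2271, 0.2134]
tool_rot: [0.006, 0.688, 0.726, 0.005]
contact_force: [27.1, 0.9, -3.0]
gripper_width: 0.504
grasp_force: 13.4
```

The force jump (27 N) shows the stop. I'll ease off slightly and check tins, catch and lever.

Call:
{"method": "apply_moves", "body": {
  "targets": [
    {"translation": [0, 0.02, 0], "twist": 0, "hand": 0.5},
    {"translation": [0, 0, 0], "twist": 0, "hand": 0.5},
    {"translation": [0, 0, 0], "twist": 0, "hand": 0.5},
    {"translation": [0, 0, 0], "twist": 0, "hand": 0.5},
    {"translation": [0, 0, 0], "twist": 0, "hand": 0.5},
    {"translation": [0, 0, 0], "twist": 0, "hand": 0.5}
  ]
}}

```text
time: 24.75
tool_pos: [0.4573, -0.2271, 0.2135]
tool_rot: [0.005, 0.688, 0.726, 0.004]
contact_force: [19.1, 1.3, 0.5]
gripper_width: 0.504
grasp_force: 9.8
```

Run:
```python
from h import *
im=grab_frame('scene');cv2.imwrite('pics/s7.png',cv2.resize(im[100:290,120:400],None,fx=2.8,fy=2.8)[...,::-1])
for q in ['catch_head','tin_a_centre','tin_b_centre','tin_c_centre','jaw','tape','brush_pot_centre','jar']: print(q,[(np.round(r['point'],3),round(r['score'],2)) for r in recognise('scene',q)][:2])
s=state();print(s['time'],s['tool_pos'],s['contact_force'])
```

```text
catch_head [(array([ 0.539, -0.325,  0.111]), 0.63)]
tin_a_centre [(array([ 0.575, -0.031,  0.085]), 0.72)]
tin_b_centre [(array([0.573, 0.039, 0.086]), 0.97), (array([0.538, 0.483, 0.064]), 0.72)]
tin_c_centre [(array([ 0.574, -0.099,  0.084]), 0.56)]
jaw [(array([0.516, 0.058, 0.034]), 0.44)]
tape [(array([0.747, 0.184, 0.037]), 0.83)]
brush_pot_centre [(array([ 0.783, -0.086,  0.086]), 0.92)]
jar [(array([0.439, 0.25 , 0.074]), 0.8)]
25.2 [ 0.45734261 -0.22712574  0.2135378 ] [19.87681705  2.02509034  1.10040404]
```

View pics/s7.png

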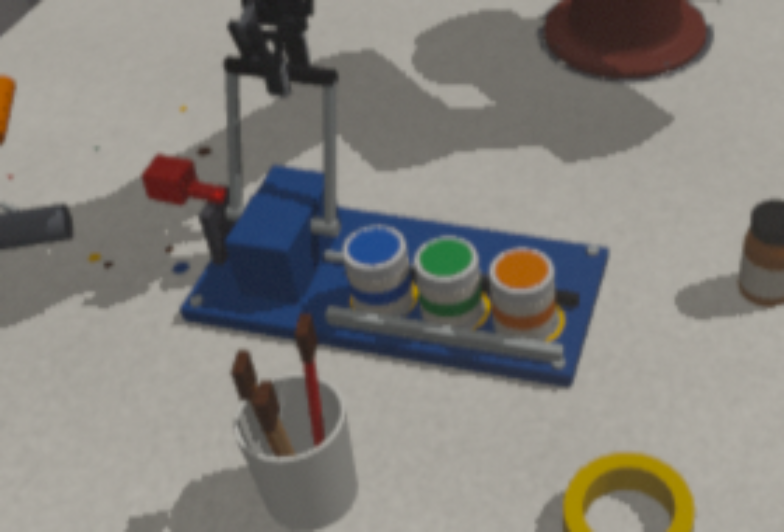

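The lever (280,70) is pulled over to its stop and held. The catch (170,180) lies flat outwards, the three tins stand upright against the fence, and the jar, tape and pot are where they were. Handing in.

```bash
python3 -c "
from plant import *
print(job_done())"
```

```text
the job is handed in; nothing more can be done
None
```

The job is handed in, but no verdict came back: both tins stand in the row with the blue one, the catch is flipped outwards, and the lever is held at its stop (about 20 N on the bar) with the tins clamped.

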